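Stand the blue carrom striker on edge in the display rack

ROBOT

A 7-joint arm with a two-finger parallel gripper is mounted at the origin on the work surface. World frame = base frame: x ahead of the robot, y to its left, z up, the work surface at z = 0. Lengths are in mm, angles in rad, forces in N, time in s.
With the tool pointing down it reaches from about 400 to 850 mm from the base axis. Payload 6.9 kg.
Tool frame: the origin (TCP) lies at the very end of the fingers, on their centre line; the grasp point (between the pads) lies r.hold_point_z behind it (r.hold_point_z is the distance from the TCP to the grasp point, in mm); z points along the fingers, x is the direction in which the jaws open and shut, and the axes are right-handed (so a half turn about z gives the same grasp; the last joint's range is limited). The gripper opens to 85 mm and grips with 20 to 120 N. Pads are 22 mm wide; open, the fingers measure 114 mm over their backs; the gripper's body (76 mm by 85 mm) begins 54 mm behind the grasp point. The pads swing forward as they close: fully open they stand 13 mm farther back than shut.
Start: joints at [1.401, 0.507, -0.238, 1.5, 0.126, 1.149, -0.155], TCP at [169.567, -601.547, 231.275] pointing down, gripper open.
Joint ranges: [-3.08, 3.08], [-0.24, 2.05], [-1.43, 1.35], [0, 2.5], [-1.52, 4.66], [0.17, 1.96], [-2.89, 2.89]. Speed limits (rad/s): [2.39, 2.39, 3.14, 3.14, 3.14, 3.14, 3.14].

INTERFACE

Orientations are given as a rotation vector (axis times angle).
In Python, from workcell import r gives the robot as it stands.
- The arm moves only by the tool move_arm, never from a script. Its argument "steps" is a list of rows, each an object of numbers: "x", "y", "z": the shift along the tool's x, y, z in cm; "turn": the turn about the tool's z in degrees. A call has exactly 5 rows; each row shifts and turns the commanded pose from where the row before left it, along the tool's axes as they then stand; what a row does not reach is not made up. A row lasts 1/10 s, in which the tool goes at most 50 mm and 8.59 degrees, less where a joint would pass 70% of its speed; a pose out of reach is approached as far as the arm can. A call with a gripper value outside its range is refused whole. "hand" is the finger opening in cm, from 0 to 8.54, set as the call begins (left out, the last holds). The fingers move at their own pace and stop on an object; "squeeze" is the grip in N (left out, the last holds). Time passes only in rows, so rows that do not move let the fingers close, or fill a call up. It gives the time, the measured TCP pose, the force and the opening at its end, in the units of the state.
- r.get_obs(): the state, without advancing time (a new reading comes with each control period).
- r.grab_frame(name): name is "scene" or "top"; returns a dict with "pixels" (384x512x3 uint8, red, green, blue), "mtx" (3x3 intrinsics, pixels), "R" (3x3) and "t" (3): a world point X has camera coordinates R X + t. Camera axes: x right, y down, z forward; pixel columns grow to the right and rows downward; lengths in mm; the calibration is good to about 2 mm. A picture is of the moment at which its call begins. There is no depth.
- r.sign_off(): hands the job in, once; it reports no verdict.
The state is a dict: "t": time; "joints": joint angles; "dq": joint speeds; "joint_torque": joint torques, N m; "position": TCP position; "tcp_rot": TCP orientation; "wrist_force": force on the tool from outside, world axes, zero at the start; "wrist_torque": the same for the moment, N m; "width": finger opening in mm.
Only numpy, scipy, OpenCV 4.12 (cv2) and the standard library are available. Lean on these libraries where they do the work, as an engineer would, in place of code of your own. Each camera call takes 0.05 s, during which the arm holds its last target. There are 200 camera calls.

TASK

Put the blue striker on show: lay it on the sloped maple rest, against the two brass pins, and let go of it; then take it again by its flat faces and stand it on edge in the empty, blue-tabbed slot of the teak rack. Lower it in while holding it (do not drop it in), let it go only when it has come to rest on the two steel rods in the slot, and leave all the other things where they are.

Things in the scene. Friction and masses are not known exactly. Their poses are not given: they have to be found in the camera images.
- blue_striker: translucent blue acrylic striker, a disc 41 mm in diameter and 10 mm thick, about 15 to 25 g, lying flat on the table at the start; origin at its centre, z along the disc's axis
- rest: small fixed maple rest on the table: base 80 (x) x 60 (y) x 8 mm, on it a column within 10 mm of the origin in x and 18 mm in y, that carries the sloped plate described under seat; origin under the base's centre, z up, the slope faces its own -x (it rises to its +x), which is roughly to the left seen from the robot
- seat: 45 degree plate of the rest. Origin = centre of a striker lying in place (55 mm up); z = outward normal, x = straight up the slope, y level. Plate top at z = -5 mm, 6 mm thick, 36 mm wide, from x = -26 to only +3 mm: the upper part of the striker overhangs it and can be pinched by both faces. Two 5 mm brass pins along z, up to z = +6, at x = -19.6, y = +-12 mm, hold it from below
- rack: fixed teak rack, base 70 (x) x 184 (y) x 12 mm, origin under its centre. Four slots 14 mm wide along x, open at ends and top, at y = -63, -21, 21, 63 mm; wood between them 60 mm long, 36 mm high, edges rounded 3 mm. Two 8 mm steel rods along y at x = +-14 mm, centres 16 mm up: a striker nests on both, its centre at x = 0, 36.1 mm up
- blue_tab: blue tabs 16 mm wide at both ends of the one empty slot (which slot varies), fixed to the rack, their tops 10 mm above the table. Origin = centre of a striker properly seated in this slot (36.1 mm above the table); x along the slot, y across it (the axis of the seated striker), z up
- red_striker: translucent red acrylic striker, a disc 41 mm in diameter and 10 mm thick, standing on edge in one of the other three slots (which one varies); origin at its centre, y along the disc's axis. Leave it there.
- amber_striker: translucent amber acrylic striker, a disc 41 mm in diameter and 10 mm thick, standing on edge in one of the other three slots (which one varies); origin at its centre, y along the disc's axis. Leave it there.
- white_striker: opaque white acrylic striker, a disc 41 mm in diameter and 10 mm thick, standing on edge in one of the other three slots (which one varies); origin at its centre, y along the disc's axis. Leave it there.
- coin_tray: small open maple tray 120 x 90 x 18 mm with two coins in it; origin under its centre. Leave alone.
- coin0: black lacquered carrom coin, 31 mm in diameter, 8 mm high, in the tray; origin under its centre. Leave alone.
- coin1: the other black coin, of the same size, in the tray. Leave alone.
- pocket_ring: chrome pocket ring lying on the table, 52 mm outside, 42 mm inside, 10 mm high; origin under its centre. Leave alone.
- lamp: brass bayonet lamp socket with a frosted bulb on a round teak foot 72 mm in diameter, 145 mm tall in all, bulb 55 mm in diameter; origin under its foot. Leave alone.

How it is judged (in metres and radians):
On the way, in this order (a step that is already met when the one before it is completed fails the run):
1. the blue striker lies in place on the sloped rest (centre within 10 mm of the seat's origin, flat on the slope within 0.2 rad), not touched by the robot (distance between blue_striker and seat below 0.01 m and angle between the z axis of blue_striker and the z axis of seat, either way round below 0.2 rad and contact force between blue_striker and the arm below 0.05 N and contact force between blue_striker and the fingers below 0.05 N), for 0.2 s.
2. the blue striker is on edge in the blue-tabbed slot (centre within 8 mm of the seated height and 10 mm along the slot) while the fingers still hold it (x of blue_striker in the frame of blue_tab between -0.01 and 0.01 m and y of blue_striker in the frame of blue_tab between -0.006 and 0.006 m and z of blue_striker in the frame of blue_tab below 0.008 m and angle between the z axis of blue_striker and the y axis of blue_tab, either way round below 0.3 rad and contact force between blue_striker and the fingers above 0.5 N), for 0.1 s.
At the end, for the whole second after the job is handed in: Blue striker released, at rest and on edge on both rods of the tabbed slot: centre within 6 mm along and across and 3.5 mm in height of the seated place, axis within 0.3 rad of the cross direction; other strikers within 15 mm, tray, coins, ring and lamp within 30 mm of their starts (x of blue_striker in the frame of blue_tab between -0.006 and 0.006 m and y of blue_striker in the frame of blue_tab between -0.006 and 0.006 m and z of blue_striker in the frame of blue_tab between -0.0035 and 0.0035 m and angle between the z axis of blue_striker and the y axis of blue_tab, either way round below 0.3 rad and linear speed of blue_striker below 0.02 m/s and angular speed of blue_striker below 0.3 rad/s and contact force between blue_striker and the fingers below 0.05 N and distance of each of red_striker, amber_striker, white_striker from where it was at the start of the episode below 0.015 m and distance of each of coin_tray, coin0, coin1, pocket_ring, lamp from where it was at the start of the episode below 0.03 m); the robot touches nothing.
It fails at once if another striker is moved by more than 15 mm (distance of any of red_striker, amber_striker, white_striker from where it was at the start of the episode above 0.015 m).
It fails at once if the tray, a coin, the ring or the lamp is moved by more than 30 mm, or the lamp tipped by more than 0.4 rad (distance of any of coin_tray, coin0, coin1, pocket_ring, lamp from where it was at the start of the episode above 0.03 m or angle between lamp's own z axis and vertical above 0.4 rad).
It also fails if it takes over 54 s, if anything falls off the work surface, if the arm or the gripper's body presses on something with over 40 N, if the wrist force passes 120 N, or if a joint passes its speed limit or range.

## Working session

There is one attempt and no reset: what is moved stays moved. The work goes in short steps, Python scripts to look and compute and a tool call to move; the robot and the scene stay as the last step left them, time stands still between calls to the robot, and variables do not carry over. Pictures are saved under pics/ and viewed, on a budget of 10 in all, crops included, one or two more only if the job needs it, and the job is handed in when it is done.

Besides the shell and the picture viewer there is one more tool, called after "Request:" as name(argument=value, ...) on one line, values as JSON. move_arm: Moves the arm, as the interface text tells. Its arguments: {"type":"object","properties":{"steps":{"type":"array","items":{"type":"object","properties":{"x":{"type":"number"},"y":{"type":"number"},"z":{"type":"number"},"turn":{"type":"number"}}}},"hand":{"type":"number"},"squeeze":{"type":"number"}},"required":["steps"]}

```bash
mkdir -p pics; ls; python3 - <<'E'
from workcell import r
import cv2,numpy as np
o=r.get_obs();print({k:np.round(v,3) for k,v in o.items()},r.hold_point_z)
for n in("scene","top"):
    f=r.grab_frame(n);np.savez(f"{n}0.npz",**f)
    print(n,np.round(f["mtx"],1).tolist(),np.round(f["R"],3).tolist(),np.round(f["t"],1),(-f["R"].T@f["t"]).round())
    cv2.imwrite(f"pics/{n}0.png",cv2.resize(f["pixels"][:,:,::-1],(800,600),interpolation=cv2.INTER_CUBIC))
E
```

```text
pics
{'t': np.float64(0.0), 'joints': array([ 1.402,  0.508, -0.238,  1.501,  0.126,  1.149, -0.155]), 'dq': array([ 0.002,  0.   ,  0.001, -0.002, -0.   , -0.001, -0.001]), 'joint_torque': array([-0.0000e+00, -6.2061e+01, -2.1870e+00, -2.4966e+01,  1.3000e-02,
        1.2000e-02,  0.0000e+00]), 'position': array([ 169.361, -601.086,  230.413]), 'tcp_rot': array([-2.504e+00,  1.896e+00,  2.000e-03]), 'wrist_force': array([-0.307, -0.448, -0.015]), 'wrist_torque': array([ 0.004, -0.001,  0.039]), 'width': np.float64(85.093)} 18.700000000000003
scene [[387.4, 0.0, 252.2], [0.0, 387.4, 189.4], [0.0, 0.0, 1.0]] [[0.526, 0.851, -0.001], [0.459, -0.285, -0.842], [-0.716, 0.442, -0.54]] [-237.8 -191.6 1321.1] [1159. -436.  551.]
top [[366.0, 0.0, 257.8], [0.0, 366.0, 190.7], [0.0, 0.0, 1.0]] [[-0.011, -1.0, 0.02], [-0.989, 0.007, -0.148], [0.148, -0.022, -0.989]] [ -39.7  568.8 1038.9] [ 408.  -21. 1112.]
```

View pics/scene0.png

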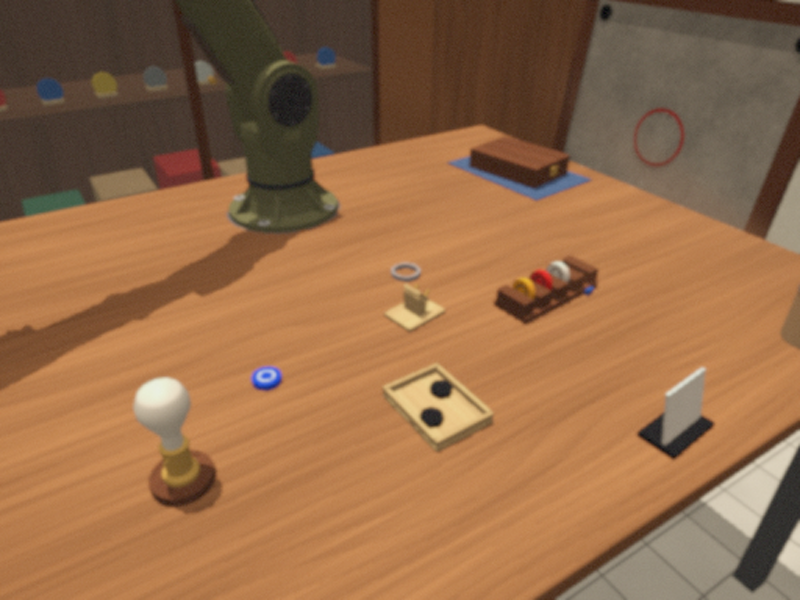

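View pics/top0.png

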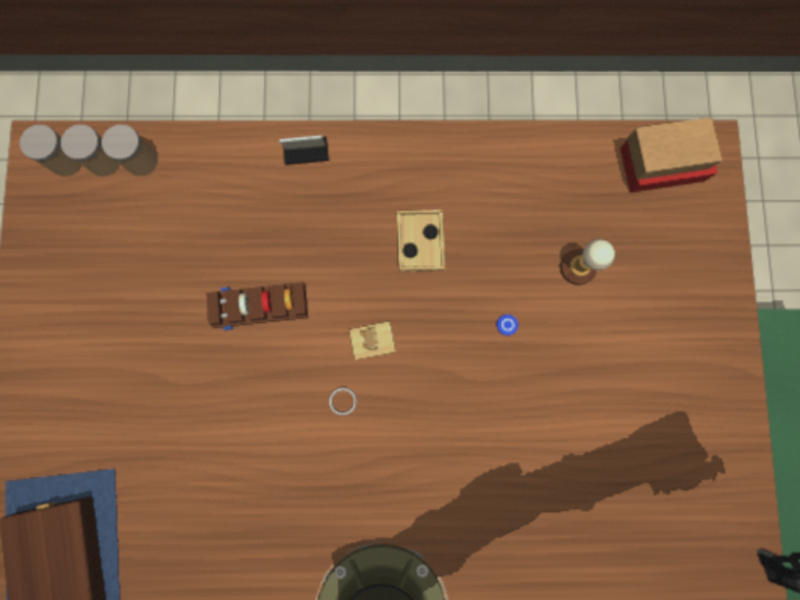

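The scene view (800x600) shows the blue striker at (266,377), the rest at (415,308), and the rack at (547,287) with a tab at (588,290). In the top view the striker is at (507,324), the rest at (372,340), and the tabs at (226,291) and (227,327), on the leftmost slot. White, red and amber stand to the right of it.

```bash
cat >h.py <<'E'
import cv2,numpy as np
def ray(f,p,z):
    d=f["R"].T@np.linalg.solve(f["mtx"],np.array([p[0],p[1],1.]));c=-f["R"].T@f["t"]
    return c+d*(z-c[2])/d[2]
def blobs(f,fn,roi=None,amin=6):
    hsv=cv2.cvtColor(f["pixels"],cv2.COLOR_RGB2HSV).astype(int)
    m=fn(hsv[...,0],hsv[...,1],hsv[...,2]).astype(np.uint8)
    if roi:
        k=np.zeros_like(m);k[roi[1]:roi[3],roi[0]:roi[2]]=1;m*=k
    n,l,s,c=cv2.connectedComponentsWithStats(m)
    return [(s[i,4],c[i],l==i) for i in range(1,n) if s[i,4]>=amin]
blue=lambda h,s,v:(h>105)&(h<132)&(s>150)&(v>70)
E
python3 - <<'E'
from h import *
T=dict(np.load("top0.npz"));S=dict(np.load("scene0.npz"))
for nm,f,roi in(("top",T,(120,160,360,230)),("scene",S,(140,150,400,270))):
    for a,c,m in blobs(f,blue,roi):
        print(nm,"blue",a,c.round(1),"z5",ray(f,c,5).round(1),"z10",ray(f,c,10).round(1))
roi=(120,170,210,225)
for n,fn in(("red",lambda h,s,v:((h<6)|(h>174))&(s>190)&(v>110)),("amber",lambda h,s,v:(h>13)&(h<28)&(s>150)&(v>110)),("white",lambda h,s,v:(s<50)&(v>150))):
    for a,c,m in blobs(T,fn,roi): print(n,a,c.round(1),ray(T,c,50).round(1))
hsv=cv2.cvtColor(T["pixels"],cv2.COLOR_RGB2HSV)
print("rest px",[hsv[int(y*.64),int(x*.64)].tolist() for x,y in((358,332),(386,332),(360,350),(388,350),(340,340),(372,365))])
# rest base & rack by brightness/teak masks
for n,fn,z,roi in(("rest",lambda h,s,v:(v>165)&(h>12),8,(215,195,262,238)),("rack",lambda h,s,v:(v<95),36,(120,172,210,220))):
    bs=blobs(T,fn,roi,40)
    pts=np.vstack([np.argwhere(m)[:,::-1] for a,c,m in bs])
    w=np.array([ray(T,p,z)[:2] for p in pts],np.float32)
    print(n,[(b[0],b[1].round()) for b in bs],cv2.minAreaRect(w),cv2.boxPoints(cv2.minAreaRect(w)).round().tolist())
a=T["pixels"][170:240,125:270];b=S["pixels"][155:220,240:390]
A=cv2.resize(a,(800,386),interpolation=cv2.INTER_CUBIC);B=cv2.resize(b,(500,214),interpolation=cv2.INTER_CUBIC)
im=np.zeros((600,800,3),np.uint8);im[:386]=A;im[386:,:500]=B
cv2.imwrite("pics/crop.png",im[:,:,::-1])
E
```

```text
top blue 49 [323.7 207.5] z5 [ 520.9 -246.2    5. ] z10 [ 520.4 -245.2   10. ]
top blue 13 [324.6 207.4] z5 [ 521.2 -249.1    5. ] z10 [ 520.7 -248.1   10. ]
scene blue 10 [169.9 239.9] z5 [ 512.5 -247.4    5. ] z10 [ 518.5 -249.1   10. ]
scene blue 67 [170.9 244.5] z5 [ 527.9 -251.2    5. ] z10 [ 533.7 -252.9   10. ]
red 7 [169.9 196.6] [552.1 211.7  50. ]
amber 60 [183.6 191.1] [567.9 172.1  50. ]
white 41 [154.7 194.7] [558.  255.8  50. ]
rest px [[21, 103, 200], [22, 101, 205], [25, 96, 205], [20, 108, 204], [12, 140, 168], [13, 137, 147]]
rest [(np.int32(448), array([238., 218.]))] ((491.3743896484375, 16.410629272460938), (60.455753326416016, 84.4775619506836), 10.897315979003906) [[454.0, 52.0], [470.0, -31.0], [529.0, -19.0], [513.0, 64.0]]
rack [(np.int32(59), array([194., 195.])), (np.int32(76), array([140., 199.])), (np.int32(45), array([151., 206.]))] ((554.4609985351562, 228.22494506835938), (70.73295593261719, 179.77699279785156), 4.900930404663086) [[512.0, 315.0], [527.0, 136.0], [597.0, 142.0], [582.0, 321.0]]
```

View pics/crop.png

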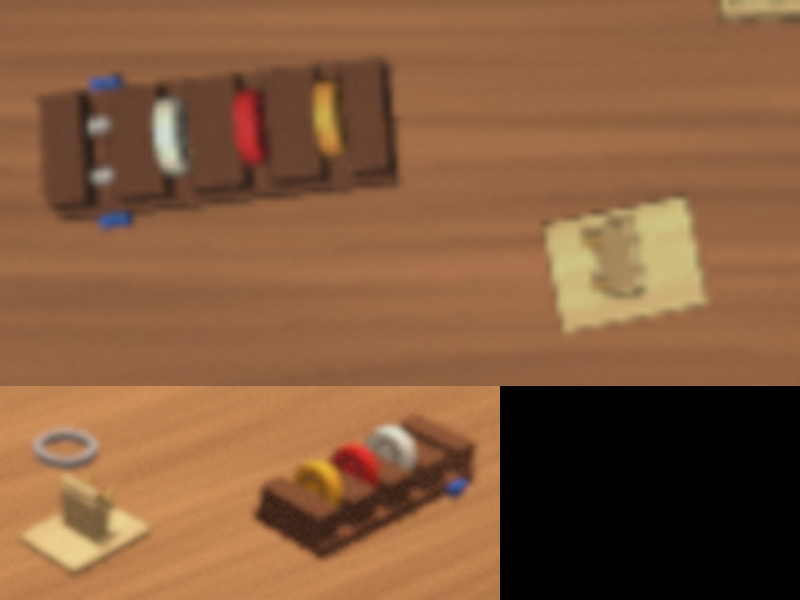

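The crop shows the empty left slot, with tabs at crop (106,83) and (115,220) and rods at (98,125) and (101,175). The rest plate has its brass pins on the left side. Next I refine these numbers.

```bash
cat >meas.py <<'E'
from h import *
def up(f,roi,k=6):
    x0,y0,x1,y1=roi;a=cv2.resize(f["pixels"][y0:y1,x0:x1],None,fx=k,fy=k,interpolation=cv2.INTER_CUBIC)
    return cv2.cvtColor(a,cv2.COLOR_RGB2HSV).astype(int),lambda p:((p[0]+.5)/k-.5+x0,(p[1]+.5)/k-.5+y0)
def hull(f,roi,fn,amin=150):
    q,back=up(f,roi);m=fn(q[...,0],q[...,1],q[...,2]).astype(np.uint8)
    cs=[c for c in cv2.findContours(m,cv2.RETR_EXTERNAL,cv2.CHAIN_APPROX_NONE)[0] if cv2.contourArea(c)>amin]
    return [np.array([back(p) for p in c[:,0]]) for c in cs]
def cen(p):
    M=cv2.moments(cv2.convexHull(p.astype(np.float32)));return np.array([M["m10"],M["m01"]])/M["m00"]
E
python3 - <<'E'
from meas import *
T=dict(np.load("top0.npz"));S=dict(np.load("scene0.npz"))
bl=lambda h,s,v:(h>100)&(h<140)&(s>120)
print("disc")
for n,f,roi,z in(("top",T,(310,190,340,225),9),("sc",S,(150,225,190,260),7)):
    p=np.vstack(hull(f,roi,bl));c=cen(p);w=np.array([ray(f,q,z) for q in p]);print(n,c.round(1),ray(f,c,z).round(1),np.ptp(w,0).round(1))
print("tabs")
for n,f,roi in(("top",T,(125,170,165,225)),("sc",S,(355,170,395,200))):
    for p in hull(f,roi,bl,40): w=np.array([ray(f,q,10) for q in p]);print(n,cen(p).round(1),ray(f,cen(p),10).round(1),np.ptp(w,0).round(1))
print("strikers")
for nm,fn in(("red",lambda h,s,v:((h<5)|(h>174))&(s>185)&(v>130)),("amber",lambda h,s,v:(h>13)&(h<28)&(s>160)&(v>130)),("white",lambda h,s,v:(s<60)&(v>130))):
    for p in hull(T,(150,180,195,210),fn): print(nm,cen(p).round(1),ray(T,cen(p),46).round(1))
print("rods",[ray(T,q,20).round(1) for q in((142.8,192.7),(143.3,201.7))])
p=max(hull(T,(215,195,262,238),lambda h,s,v:(v>150)&(s<128)),key=len)
w=np.array([ray(T,q,8)[:2] for q in p],np.float32);R=cv2.minAreaRect(w);print("rest",R,cen(w),cv2.boxPoints(R).round(1).tolist())
bp=cv2.boxPoints(R);L=sorted(((np.linalg.norm(bp[i]-bp[i-1]),i) for i in range(4)))[-1][1];x=bp[L]-bp[L-1];x*=-np.sign(x[1]);x/=np.linalg.norm(x);y=np.array([-x[1],x[0]])
c=np.array(R[0]);print("xdir",x,np.degrees(np.arctan2(x[1],x[0])))
# plate right edge (lower corner, seat-rel +9.9, z 49.3) ; pins top (seat-rel -18,z ~45.4)
for nm,q,z,off in(("edge_up",(632,215),49.3,9.9),("edge_lo",(645,297),49.3,9.9),("pin1",(592,240),46,-17.5),("pin2",(598,285),46,-17.5)):
    P=ray(T,(125+q[0]/5.517-.4,170+q[1]/5.517-.4),z)[:2]-c;print(nm,"rest x,y",(P@x).round(1),(P@y).round(1),"=> seat x",(P@x-off).round(1))
E
```

```text
disc
top [324.3 207.4] [ 520.7 -247.2    9. ] [38.7 39.8  0. ]
sc [170.3 242.1] [ 522.3 -250.1    7. ] [42.6 39.5  0. ]
tabs
top [145.5 209.3] [519.3 292.3  10. ] [ 4.5 13.5  0. ]
top [143.6 184.7] [594.6 300.7  10. ] [ 3.5 11.5  0. ]
sc [376.4 185.3] [596.  295.7  10. ] [ 8.2 16.8  0. ]
strikers
red [169.7 196. ] [554.4 213.   46. ]
red [169.4 189.5] [573.6 214.5  46. ]
amber [183.7 191.1] [568.4 172.6  46. ]
white [154.8 194.3] [559.5 256.5  46. ]
rods [array([568.5, 299.3,  20. ]), array([541.3, 296.8,  20. ])]
rest ((492.720703125, 15.021717071533203), (63.7144889831543, 84.33357238769531), 10.403961181640625) [492.41571045  15.12471131] [[453.79998779296875, 50.70000076293945], [469.0, -32.20000076293945], [531.7000122070312, -20.700000762939453], [516.4000244140625, 62.20000076293945]]
xdir [ 0.18058708 -0.983559  ] -79.59604
edge_up rest x,y 8.9 21.4 => seat x -1.0
edge_lo rest x,y 7.7 -22.4 => seat x -2.2
pin1 rest x,y -14.3 12.6 => seat x 3.2
pin2 rest x,y -15.5 -11.3 => seat x 2.0
```

Request:
move_arm(steps=[{"turn": -8.5},{"turn": -8.5},{"turn": -8.5},{"turn": -8.5},{"turn": -8.5}], hand=6.5)

```text
validation failed for argument at $.st...
```

Request:
move_arm(steps=[{"turn": -8.5},{"turn": -8.5},{"turn": -8.5},{"turn": -8.5},{"turn": -8.2}])

```text
validation failed for argument at $.st...
```

```bash
cat >go.py <<'E'
import sys,numpy as np
from scipy.spatial.transform import Rotation as Ro
from workcell import r
def st(): 
    o=r.get_obs();R=Ro.from_rotvec(o["tcp_rot"]).as_matrix();return o,R
o,R=st()
print("t",round(o["t"],2),"p",np.round(o["position"],1),"yaw",round(np.degrees(np.arctan2(R[1,0],R[0,0])),2),"w",round(o["width"],1),"F",np.round(o["wrist_force"],1),"j",np.round(o["joints"],2))
if len(sys.argv)>3: print("tool cm",np.round(R.T@(np.array([float(v) for v in sys.argv[1:4]])-o["position"])/10,2))
E
python3 go.py 521.5 -248.5 100
```

```text
t 0.1 p [ 169.4 -601.1  230.5] yaw -74.26 w 85.1 F [ 0.5  0.2 -0.2] j [ 1.4   0.51 -0.24  1.5   0.13  1.15 -0.15]
tool cm [-24.37 -43.46  13.09]
```

Rows need all four fields, it seems.

Request:
move_arm(steps=[{"x": 0,"y": 0,"z": 0,"turn": -8.5},{"x": 0,"y": 0,"z": 0,"turn": -8.5},{"x": 0,"y": 0,"z": 0,"turn": -8.5},{"x": 0,"y": 0,"z": 0,"turn": -8.5},{"x": 0,"y": 0,"z": 0,"turn": -8.5}], hand=6.5)

```text
t: 0.6
position: [169.4, -601.3, 230.8]
tcp_rot: [-3.024, 0.85, 0.001]
wrist_force: [-0.9, 1.1, 0.0]
width: 64.6
```

Request:
move_arm(steps=[{"x": 0,"y": 0,"z": 0,"turn": -8.5},{"x": 0,"y": 0,"z": 0,"turn": -8.5},{"x": 0,"y": 0,"z": 0,"turn": -8.5},{"x": 0,"y": 0,"z": 0,"turn": -8.5},{"x": 0,"y": 0,"z": 0,"turn": -8.2}])

```text
t: 1.1
position: [169.3, -601.3, 230.8]
tcp_rot: [-3.127, -0.295, 0.0]
wrist_force: [0.1, -0.1, -0.0]
width: 65.1
```

```bash
python3 go.py 521.5 -248.5 100
```

```text
t 1.1 p [ 169.3 -601.3  230.8] yaw 10.78 w 65.1 F [ 0.1 -0.1 -0. ] j [ 1.62  0.56 -0.62  1.5   0.34  1.2   1.14]
tool cm [ 41.2  -28.06  13.1 ]
```

Request:
move_arm(steps=[{"x": 2.75,"y": -1.87,"z": 0,"turn": 0},{"x": 2.75,"y": -1.87,"z": 0,"turn": 0},{"x": 2.75,"y": -1.87,"z": 0,"turn": 0},{"x": 2.75,"y": -1.87,"z": 0,"turn": 0},{"x": 2.75,"y": -1.87,"z": 0,"turn": 0}])

```text
t: 1.6
position: [288.4, -483.5, 230.9]
tcp_rot: [-3.128, -0.285, 0.001]
wrist_force: [0.0, -0.0, -0.6]
width: 65.1
```

Request:
move_arm(steps=[{"x": 2.75,"y": -1.87,"z": 1,"turn": 0},{"x": 2.75,"y": -1.87,"z": 1,"turn": 0},{"x": 2.75,"y": -1.87,"z": 1,"turn": 0},{"x": 2.75,"y": -1.87,"z": 1,"turn": 0},{"x": 2.75,"y": -1.87,"z": 1,"turn": 0}])

```text
t: 2.1
position: [406.7, -366.7, 180.6]
tcp_rot: [-3.128, -0.286, 0.001]
wrist_force: [0.8, -0.6, 0.5]
width: 65.2
```

Request:
move_arm(steps=[{"x": 2.75,"y": -1.87,"z": 1.5,"turn": 0},{"x": 2.75,"y": -1.87,"z": 1.5,"turn": 0},{"x": 2.75,"y": -1.87,"z": 1.5,"turn": 0},{"x": 2.75,"y": -1.87,"z": 1.5,"turn": 0},{"x": 2.75,"y": -1.87,"z": 1.5,"turn": 0}])

```text
t: 2.6
position: [524.9, -249.9, 105.3]
tcp_rot: [-3.128, -0.286, 0.001]
wrist_force: [0.4, -0.7, -0.2]
width: 65.0
```

```bash
python3 go.py 521.5 -248.5 3
```

```text
t 2.6 p [ 524.9 -249.9  105.3] yaw 10.43 w 65.0 F [ 0.4 -0.7 -0.2] j [ 0.77  0.62 -0.58  1.78  0.43  0.88  0.17]
tool cm [-0.3  -0.2  10.23]
```

Request:
move_arm(steps=[{"x": -0.3,"y": -0.2,"z": 2.5,"turn": 0},{"x": 0,"y": 0,"z": 2.5,"turn": 0},{"x": 0,"y": 0,"z": 2.5,"turn": 0},{"x": 0,"y": 0,"z": 1.9,"turn": 0},{"x": 0,"y": 0,"z": 1.0,"turn": 0}])

```text
t: 3.1
position: [520.0, -249.1, 0.3]
tcp_rot: [-3.127, -0.286, 0.004]
wrist_force: [-0.8, 1.0, -0.2]
width: 64.8
```

Request:
move_arm(steps=[{"x": 0,"y": 0,"z": 0,"turn": 0},{"x": 0,"y": 0,"z": 0,"turn": 0},{"x": 0,"y": 0,"z": 0,"turn": 0},{"x": 0,"y": 0,"z": 0,"turn": 0},{"x": 0,"y": 0,"z": 0,"turn": 0}], hand=3.7, squeeze=25)

```text
t: 3.6
position: [521.4, -249.8, 2.9]
tcp_rot: [3.128, 0.286, 0.001]
wrist_force: [0.6, -0.2, -0.9]
width: 39.4
```

```bash
python3 go.py 492.6 15.2 100
```

```text
t 3.6 p [ 521.4 -249.8    2.9] yaw 10.43 w 39.4 F [ 0.6 -0.2 -0.9] j [ 0.71  0.74 -0.49  1.87  0.55  0.66  0.07]
tool cm [  1.97 -26.57  -9.72]
```

Request:
move_arm(steps=[{"x": 0,"y": 0,"z": -1,"turn": 0},{"x": 0,"y": 0,"z": -2,"turn": 0},{"x": 0,"y": 0,"z": -3,"turn": 0},{"x": 0,"y": 0,"z": -4,"turn": 0},{"x": 0,"y": 0,"z": 0,"turn": 0}])

```text
t: 4.1
position: [524.1, -250.0, 108.0]
tcp_rot: [3.125, 0.286, 0.012]
wrist_force: [1.1, -0.3, -1.3]
width: 39.4
```

```bash
python3 go.py 492.6 15.2 103; python3 - <<'E'
from workcell import r
import cv2,numpy as np
from meas import *
bl=lambda h,s,v:(h>100)&(h<140)&(s>120)
f=r.grab_frame("scene");P=[252,190]
X=f["R"]@r.get_obs()["position"]+f["t"];u=(f["mtx"]@X)[:2]/X[2];print("tcp px",u.round(1))
x0,y0=int(u[0])-60,int(u[1])-60
c=f["pixels"][y0:y0+100,x0:x0+120];print(x0,y0)
cv2.imwrite("pics/grip.png",cv2.resize(c[:,:,::-1],(720,600),interpolation=cv2.INTER_CUBIC))
E
```

```text
t 4.1 p [ 524.1 -250.   108. ] yaw 10.45 w 39.4 F [ 1.1 -0.3 -1.3] j [ 0.77  0.61 -0.59  1.79  0.43  0.87  0.17]
tool cm [  1.7  -26.65   0.39]
tcp px [164.8 204.5]
104 144
```

View pics/grip.png

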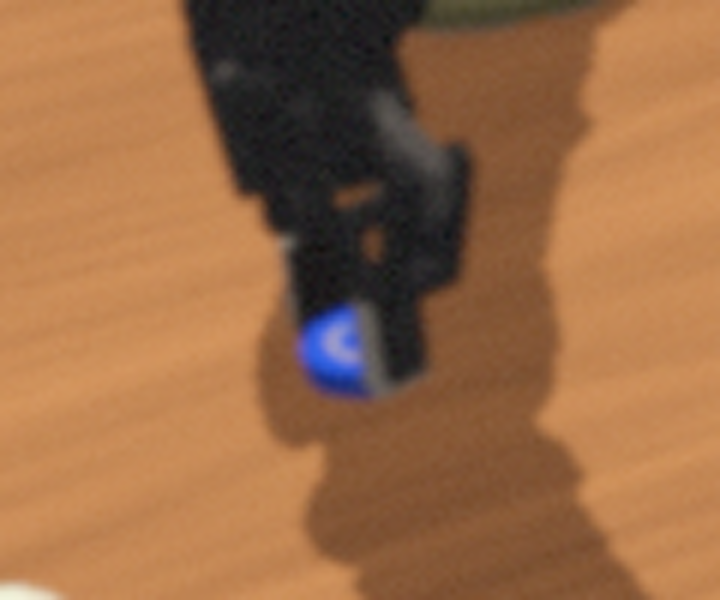

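The crop shows the striker held level between the fingers, with its left edge at crop x≈300 and the ring centre near (345,345). I'll check the offset of its centre against the TCP before laying it.

```bash
python3 - <<'E'
from workcell import r
from meas import *
f=r.grab_frame("scene");p=r.get_obs()["position"]
q=max(hull(f,(140,180,185,220),lambda h,s,v:(h>100)&(h<140)&(s>120)),key=len)
print("blue x range",q.min(0),q.max(0))
a=np.linspace(0,2*np.pi,90)
for z in(0,3,5):
  for dy in(0,-4,-8):
    W=np.array([p+[20.5*np.cos(t),dy+20.5*np.sin(t),z+h] for t in a for h in(-5,5)])
    X=(f["mtx"]@(W@f["R"].T+f["t"]).T);u=(X[:2]/X[2]).T;print(z,dy,"xmin",u.min(0).round(1),"ymax",u.max(0).round(1))
E
```

```text
blue x range [153.75       194.41666667] [163.75 209.75]
0 0 xmin [154.  197.2] ymax [175.3 213. ]
0 -4 xmin [152.1 197.8] ymax [173.5 213.6]
0 -8 xmin [150.1 198.4] ymax [171.6 214.2]
3 0 xmin [153.8 196. ] ymax [175.2 211.7]
3 -4 xmin [151.9 196.6] ymax [173.3 212.4]
3 -8 xmin [149.9 197.1] ymax [171.5 213. ]
5 0 xmin [153.7 195.2] ymax [175.1 210.9]
5 -4 xmin [151.7 195.8] ymax [173.2 211.5]
5 -8 xmin [149.8 196.3] ymax [171.3 212.2]
```

Request:
move_arm(steps=[{"x": 0.3,"y": -4.5,"z": 0,"turn": 0},{"x": 0.3,"y": -4.5,"z": 0,"turn": 0},{"x": 0.3,"y": -4.5,"z": 0,"turn": 0},{"x": 0.3,"y": -4.5,"z": 0,"turn": 0},{"x": 0.3,"y": -4.5,"z": 0,"turn": 0}])

```text
t: 4.7
position: [493.8, -24.1, 101.5]
tcp_rot: [-3.128, -0.285, 0.003]
wrist_force: [0.6, 0.4, -0.3]
width: 39.5
```

Request:
move_arm(steps=[{"x": 0.2,"y": -4.1,"z": 0.5,"turn": 0},{"x": 0,"y": 0,"z": 1,"turn": 0},{"x": 0,"y": 0,"z": 1,"turn": 0},{"x": 0,"y": 0,"z": 0,"turn": 0},{"x": 0,"y": 0,"z": 0,"turn": 0}])

```text
t: 5.2
position: [489.3, 13.6, 76.6]
tcp_rot: [3.128, 0.282, -0.003]
wrist_force: [1.1, -0.1, -0.4]
width: 38.9
```

```bash
python3 go.py 492.6 15.2 60; python3 - <<'E'
from workcell import r
from meas import *
S=dict(np.load("scene0.npz"))
# rest base in initial scene view
for p in hull(S,(240,180,290,215),lambda h,s,v:(h>13)&(s<130)&(v>140)):
    w=np.array([ray(S,q,8)[:2] for q in p],np.float32);print("base",len(p),cv2.minAreaRect(w),cv2.boxPoints(cv2.minAreaRect(w)).round().tolist())
f=r.grab_frame("scene");p=r.get_obs()["position"];X=f["R"]@p+f["t"];u=(f["mtx"]@X)[:2]/X[2]
x0,y0=int(u[0])-50,int(u[1])-50;print(u,x0,y0)
cv2.imwrite("pics/over.png",cv2.resize(f["pixels"][y0:y0+84,x0:x0+100,::-1],(714,600),interpolation=cv2.INTER_CUBIC))
E
```

```text
t 5.2 p [489.3  13.6  76.6] yaw 10.31 w 38.9 F [ 1.1 -0.1 -0.4] j [ 0.3   0.54 -0.55  2.05  0.45  0.68 -0.37]
tool cm [ 0.36 -0.1   1.66]
base 570 ((492.5558166503906, 12.87533950805664), (67.29713439941406, 87.51005554199219), 11.14831829071045) [[451.0, 49.0], [468.0, -37.0], [534.0, -24.0], [517.0, 62.0]]
base 204 ((438.3318786621094, 43.923667907714844), (26.664779663085938, 57.22918701171875), 63.73947525024414) [[407.0, 45.0], [458.0, 19.0], [470.0, 43.0], [419.0, 69.0]]
[265.08960652 174.57542807] 215 124
```

View pics/over.png

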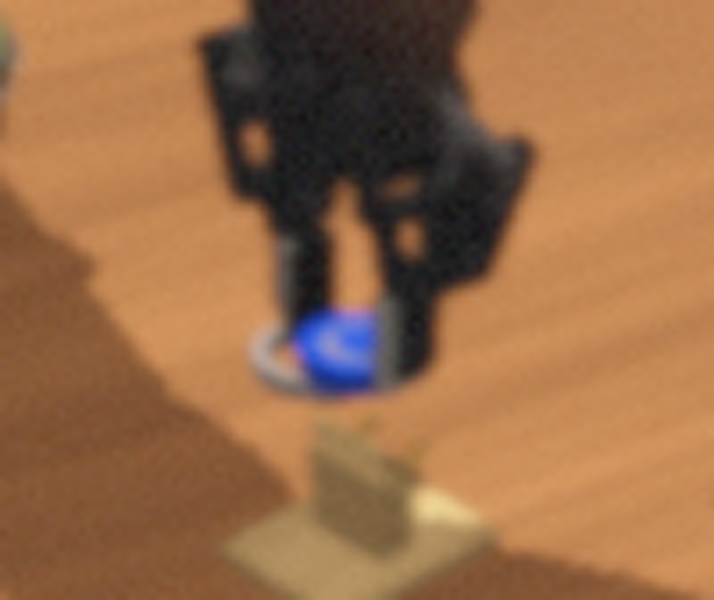

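The striker hangs level over the rest, with the pins at crop (370,425) and (415,445). It needs to go about 3.5 mm outwards in x, then down slowly.

Request:
move_arm(steps=[{"x": 0.34,"y": 0.1,"z": 0.5,"turn": 0},{"x": 0,"y": 0,"z": 0.5,"turn": 0},{"x": 0,"y": 0,"z": 0.4,"turn": 0},{"x": 0,"y": 0,"z": 0.4,"turn": 0},{"x": 0,"y": 0,"z": 0,"turn": 0}])

```text
t: 5.75
position: [492.7, 14.7, 58.7]
tcp_rot: [-3.128, -0.286, 0.002]
wrist_force: [-0.2, 0.7, 0.1]
width: 39.3
```

Request:
move_arm(steps=[{"x": 0,"y": 0,"z": 0.1,"turn": 0},{"x": 0,"y": 0,"z": 0.1,"turn": 0},{"x": 0,"y": 0,"z": 0.1,"turn": 0},{"x": 0,"y": 0,"z": 0.1,"turn": 0},{"x": 0,"y": 0,"z": 0.1,"turn": 0}])

```text
t: 6.25
position: [493.2, 15.4, 55.0]
tcp_rot: [-3.128, -0.287, -0.001]
wrist_force: [-3.8, 1.4, 15.5]
width: 39.5
```

```bash
python3 go.py 492.8 13 52; python3 - <<'E'
from workcell import r
from meas import *
f=r.grab_frame("scene")
cv2.imwrite("pics/lay.png",cv2.resize(f["pixels"][130:214,215:315,::-1],(714,600),interpolation=cv2.INTER_CUBIC))
E
```

```text
t 6.25 p [493.2  15.4  55. ] yaw 10.47 w 39.5 F [-3.8  1.4 15.5] j [ 0.27  0.58 -0.52  2.06  0.48  0.63 -0.4 ]
tool cm [-0.08  0.23  0.3 ]
```

View pics/lay.png

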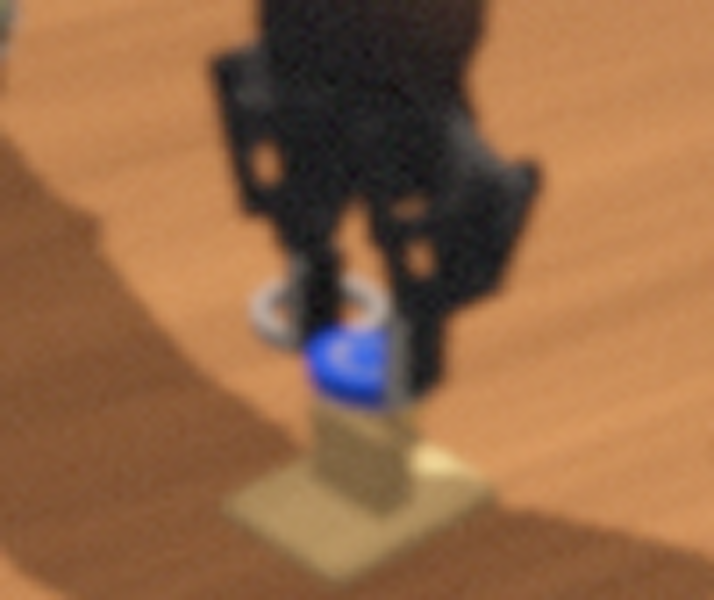

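The striker has touched the plate's upper edge, with 15 N up, and should now start to pivot. I press on gently.

Request:
move_arm(steps=[{"x": 0,"y": 0.05,"z": 0.05,"turn": 0},{"x": 0,"y": 0.05,"z": 0.05,"turn": 0},{"x": 0,"y": 0.05,"z": 0.1,"turn": 0},{"x": 0,"y": 0,"z": 0.1,"turn": 0},{"x": 0,"y": 0,"z": 0,"turn": 0}])

```text
t: 6.8
position: [494.1, 14.7, 52.7]
tcp_rot: [-3.128, -0.288, -0.004]
wrist_force: [-2.6, 2.8, 16.3]
width: 39.3
```

```bash
python3 go.py 492.8 13 52; python3 - <<'E'
from workcell import r
from meas import *
f=r.grab_frame("scene")
q=max(hull(f,(250,165,285,200),lambda h,s,v:(h>100)&(h<140)&(s>120)),key=len);print(q.min(0),q.max(0))
E
```

```text
t 6.8 p [494.1  14.7  52.7] yaw 10.51 w 39.3 F [-2.6  2.8 16.3] j [ 0.27  0.58 -0.52  2.06  0.49  0.62 -0.4 ]
tool cm [-0.16  0.14  0.07]
[257.25       174.91666667] [268.25       185.91666667]
```

Request:
move_arm(steps=[{"x": 0,"y": 0,"z": 0,"turn": 0},{"x": 0,"y": 0,"z": 0,"turn": 0},{"x": 0,"y": 0,"z": 0,"turn": 0},{"x": 0,"y": 0,"z": 0,"turn": 0},{"x": 0,"y": 0,"z": 0,"turn": 0}], hand=5.6)

```text
t: 7.35
position: [493.3, 13.2, 51.1]
tcp_rot: [-3.129, -0.286, 0.001]
wrist_force: [-0.1, -0.3, -0.6]
width: 56.0
```

Request:
move_arm(steps=[{"x": 0,"y": 0,"z": -1,"turn": 0},{"x": 0,"y": 0,"z": -2,"turn": 0},{"x": 0,"y": 0,"z": -3,"turn": 0},{"x": 0,"y": 0,"z": -4,"turn": 0},{"x": 0,"y": 0,"z": 0,"turn": 0}])

```text
t: 7.85
position: [495.9, 14.2, 156.2]
tcp_rot: [3.128, 0.286, 0.012]
wrist_force: [0.2, 0.1, 0.3]
width: 56.3
```

```bash
python3 go.py 492.8 13 150; python3 - <<'E'
from workcell import r
from meas import *
f=r.grab_frame("scene");g=r.grab_frame("top");np.savez("s1.npz",**f);np.savez("t1.npz",**g)
im=np.zeros((600,800,3),np.uint8)
im[:,:500]=cv2.resize(f["pixels"][140:212,230:290],(500,600),interpolation=cv2.INTER_CUBIC)
im[:300,500:]=cv2.resize(g["pixels"][195:240,215:260],(300,300),interpolation=cv2.INTER_CUBIC)
cv2.imwrite("pics/laid.png",im[:,:,::-1])
E
```

```text
t 7.85 p [495.9  14.2 156.2] yaw 10.46 w 56.3 F [0.2 0.1 0.3] j [ 0.37  0.44 -0.64  1.94  0.34  0.86 -0.26]
tool cm [-0.33  0.06  0.61]
```

View pics/laid.png

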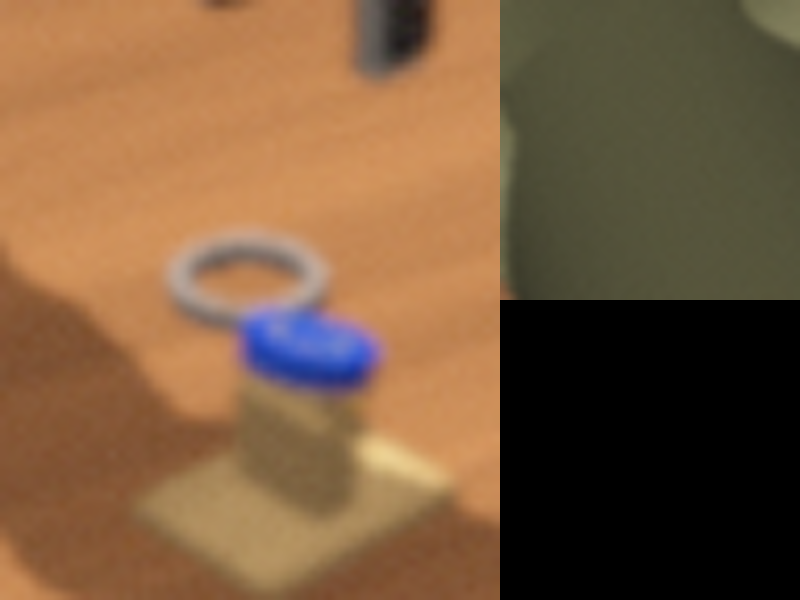

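The striker now lies on the rest at crop (310,345) and looks tilted. I compare its outline box with that of a striker seated in the seat frame.

```bash
cat >chk.py <<'E'
from meas import *
def box(f,c,u,v,n,r=20.5,h=5):
    a=np.linspace(0,2*np.pi,90);W=np.array([c+r*np.cos(t)*u+r*np.sin(t)*v+k*n for t in a for k in(-h,h)])
    X=f["mtx"]@(W@f["R"].T+f["t"]).T;q=(X[:2]/X[2]).T;return q.min(0).round(1),q.max(0).round(1)
X=np.array([.182,-.983,0]);Y=np.array([.983,.182,0]);Z=np.array([0,0,1.])
E
python3 - <<'E'
from chk import *
f=dict(np.load("s1.npz"))
q=np.vstack(hull(f,(250,170,285,195),lambda h,s,v:(h>100)&(h<140)&(s>120)));print("seen",q.min(0).round(1),q.max(0).round(1))
for d in(0,20,30,45):
    t=np.radians(d);u=X*np.cos(t)+Z*np.sin(t);n=-X*np.sin(t)+Z*np.cos(t)
    for c in([492.6,14,55],[492.6,14,57]): print(d,c[2],*box(f,np.array(c),u,Y,n))
E
```

```text
seen [259.1 177.4] [274.1 185.6]
0 55 [257.3 176.8] [274.2 189.1]
0 57 [257.3 176.1] [274.2 188.4]
20 55 [257.1 177.8] [274.4 188.1]
20 57 [257.1 177.1] [274.4 187.4]
30 55 [257.1 177.6] [274.3 188.2]
30 57 [257.2 176.9] [274.3 187.5]
45 55 [257.5 176.7] [274. 189.]
45 57 [257.5 176. ] [274.  188.3]
```

The camera looks along a seated striker's edge, yet I see its top face, so it lies at only about 20°. It's probably resting on the pin tops, 3–4 mm too far down the slope. I'll take it again by its rim, lift it slightly, shift it up the slope and release.

Request:
move_arm(steps=[{"x": 0,"y": -0.4,"z": 3,"turn": 0},{"x": 0,"y": 0,"z": 3,"turn": 0},{"x": 0,"y": 0,"z": 2.5,"turn": 0},{"x": 0,"y": 0,"z": 1.3,"turn": 0},{"x": 0,"y": 0,"z": 0,"turn": 0}])

```text
t: 8.45
position: [490.5, 17.1, 50.9]
tcp_rot: [-3.128, -0.287, 0.009]
wrist_force: [-0.7, -0.5, -0.2]
width: 55.9
```

Request:
move_arm(steps=[{"x": 0,"y": 0,"z": 0,"turn": 0},{"x": 0,"y": 0,"z": 0,"turn": 0},{"x": 0,"y": 0,"z": 0,"turn": 0},{"x": 0,"y": 0,"z": 0,"turn": 0},{"x": 0,"y": 0,"z": 0,"turn": 0}], hand=3.7, squeeze=20)

```text
t: 8.95
position: [492.8, 17.2, 53.7]
tcp_rot: [3.128, 0.286, 0.001]
wrist_force: [0.1, 0.1, -0.2]
width: 39.7
```

Request:
move_arm(steps=[{"x": 0,"y": 0,"z": -0.3,"turn": 0},{"x": 0,"y": 0,"z": -0.3,"turn": 0},{"x": 0,"y": 0.3,"z": 0,"turn": 0},{"x": 0,"y": 0.3,"z": 0,"turn": 0},{"x": 0,"y": 0,"z": 0,"turn": 0}])

```text
t: 9.45
position: [493.8, 10.6, 59.2]
tcp_rot: [3.128, 0.284, -0.0]
wrist_force: [-0.2, 0.5, -0.7]
width: 39.6
```

```bash
python3 go.py 492.8 13 52; python3 - <<'E'
from workcell import r
from meas import *
f=r.grab_frame("scene")
cv2.imwrite("pics/lay2.png",cv2.resize(f["pixels"][145:205,235:295,::-1],(600,600),interpolation=cv2.INTER_CUBIC))
E
```

```text
t 9.45 p [493.8  10.6  59.2] yaw 10.39 w 39.6 F [-0.2  0.5 -0.7] j [ 0.29  0.57 -0.54  2.05  0.48  0.64 -0.39]
tool cm [-0.05 -0.25  0.72]
```

View pics/lay2.png

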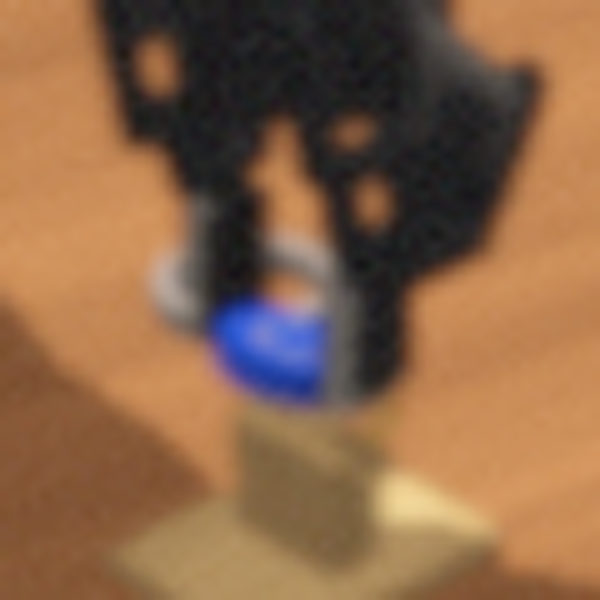

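It is held, slightly tilted and about 6 mm farther up the slope. I lower it to the plate and release.

Request:
move_arm(steps=[{"x": 0,"y": 0,"z": 0.2,"turn": 0},{"x": 0,"y": 0,"z": 0.2,"turn": 0},{"x": 0,"y": 0,"z": 0.2,"turn": 0},{"x": 0,"y": 0,"z": 0.1,"turn": 0},{"x": 0,"y": 0,"z": 0,"turn": 0}])

```text
t: 10.0
position: [494.3, 12.5, 53.5]
tcp_rot: [-3.128, -0.288, -0.003]
wrist_force: [-3.3, 1.0, 15.9]
width: 39.5
```

Request:
move_arm(steps=[{"x": 0,"y": 0,"z": 0,"turn": 0},{"x": 0,"y": 0,"z": 0,"turn": 0},{"x": 0,"y": 0,"z": 0,"turn": 0},{"x": 0,"y": 0,"z": 0,"turn": 0},{"x": 0,"y": 0,"z": 0,"turn": 0}], hand=5.6)

```text
t: 10.5
position: [493.7, 11.3, 52.1]
tcp_rot: [-3.128, -0.286, 0.001]
wrist_force: [1.1, 0.5, 0.1]
width: 55.8
```

Request:
move_arm(steps=[{"x": 0,"y": 0,"z": -1,"turn": 0},{"x": 0,"y": 0,"z": -2,"turn": 0},{"x": 0,"y": 0,"z": -3,"turn": 0},{"x": 0,"y": 0,"z": -4,"turn": 0},{"x": 0,"y": 0,"z": 0,"turn": 0}])

```text
t: 11.0
position: [496.3, 12.3, 157.2]
tcp_rot: [3.128, 0.286, 0.012]
wrist_force: [-0.3, -0.4, -0.2]
width: 56.0
```

```bash
python3 go.py 492.8 13 52; python3 - <<'E'
from workcell import r
from meas import *
f=r.grab_frame("scene");np.savez("s2.npz",**f)
cv2.imwrite("pics/lay3.png",cv2.resize(f["pixels"][145:205,235:295,::-1],(600,600),interpolation=cv2.INTER_CUBIC))
E
```

```text
t 11.0 p [496.3  12.3 157.2] yaw 10.45 w 56.0 F [-0.3 -0.4 -0.2] j [ 0.38  0.44 -0.64  1.94  0.34  0.86 -0.26]
tool cm [-0.41 -0.15 10.52]
```

View pics/lay3.png

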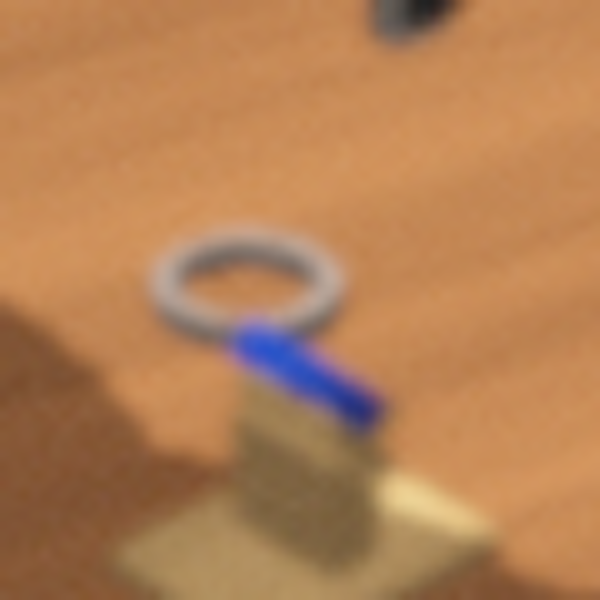

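The blue slab is now edge-on, from crop (229,320) to (388,430), which matches the predicted box of a 45° striker at the seat within 1 px. So it is seated. Next I turn 90° for the face pinch, with the jaws along the rest's x.

Request:
move_arm(steps=[{"x": 0,"y": 0,"z": 0,"turn": -8.5},{"x": 0,"y": 0,"z": 0,"turn": -8.5},{"x": 0,"y": 0,"z": 0,"turn": -8.5},{"x": 0,"y": 0,"z": 0,"turn": -8.5},{"x": 0,"y": 0,"z": 0,"turn": -8.5}], hand=3.0)

```text
t: 11.55
position: [493.1, 11.2, 151.7]
tcp_rot: [-2.807, -1.409, 0.002]
wrist_force: [-0.7, -0.2, 0.5]
width: 30.2
```

Request:
move_arm(steps=[{"x": 0,"y": 0,"z": 0,"turn": -8.5},{"x": 0,"y": 0,"z": 0,"turn": -8.5},{"x": 0,"y": 0,"z": 0,"turn": -8.5},{"x": 0,"y": 0,"z": 0,"turn": -8.5},{"x": 0,"y": 0,"z": 0,"turn": -8.5}])

```text
t: 12.05
position: [493.2, 11.1, 151.7]
tcp_rot: [-2.106, -2.33, 0.001]
wrist_force: [0.7, -0.1, 0.0]
width: 29.9
```

Request:
move_arm(steps=[{"x": 0,"y": 0,"z": 0,"turn": -5},{"x": 0,"y": 0,"z": 2,"turn": 0},{"x": 0,"y": 0,"z": 2,"turn": 0},{"x": 0,"y": 0,"z": 1.5,"turn": 0},{"x": 0,"y": 0,"z": 0,"turn": 0}])

```text
t: 12.55
position: [492.3, 11.0, 95.3]
tcp_rot: [-2.008, -2.412, 0.004]
wrist_force: [-0.3, 0.1, -0.1]
width: 30.2
```

```bash
python3 go.py 494.0 6.6 59.5
```

```text
t 12.55 p [492.3  11.   95.3] yaw 100.46 w 30.2 F [-0.3  0.1 -0.1] j [ 0.57  0.65 -1.01  2.01  0.71  0.89  0.92]
tool cm [-0.46  0.1   3.58]
```

Request:
move_arm(steps=[{"x": -0.46,"y": 0.1,"z": 0.8,"turn": 0},{"x": 0,"y": 0,"z": 1,"turn": 0},{"x": 0,"y": 0,"z": 1,"turn": 0},{"x": 0,"y": 0,"z": 0.7,"turn": 0},{"x": 0,"y": 0,"z": 0,"turn": 0}])

```text
t: 13.05
position: [495.0, 7.0, 61.4]
tcp_rot: [-2.009, -2.414, 0.002]
wrist_force: [0.3, -0.2, 0.2]
width: 30.2
```

Request:
move_arm(steps=[{"x": 0,"y": 0,"z": 0,"turn": 0},{"x": 0,"y": 0,"z": 0,"turn": 0},{"x": 0,"y": 0,"z": 0,"turn": 0},{"x": 0,"y": 0,"z": 0,"turn": 0},{"x": 0,"y": 0,"z": 0,"turn": 0}], hand=2.3, squeeze=20)

```text
t: 13.55
position: [495.6, 7.0, 62.5]
tcp_rot: [2.01, 2.414, 0.0]
wrist_force: [-0.5, 0.2, -0.9]
width: 23.2
```

```bash
python3 go.py 494.0 6.6 59.5;python3 - <<'E'
from workcell import r
from meas import *
f=r.grab_frame("scene")
q=np.vstack(hull(f,(250,165,285,195),lambda h,s,v:(h>100)&(h<140)&(s>120)));print("seen",q.min(0).round(1),q.max(0).round(1))
E
```

```text
t 13.55 p [495.6   7.   62.5] yaw 100.44 w 23.2 F [-0.5  0.2 -0.9] j [ 0.54  0.69 -0.96  2.04  0.79  0.83  0.87]
tool cm [-0.01 -0.17  0.3 ]
seen [262.8 178.6] [271.6 186.2]
```

Request:
move_arm(steps=[{"x": 0,"y": -0.15,"z": 0.2,"turn": 0},{"x": 0,"y": 0,"z": 0.1,"turn": 0},{"x": 0,"y": 0,"z": 0,"turn": 0},{"x": 0,"y": 0,"z": 0,"turn": 0},{"x": 0,"y": 0,"z": 0,"turn": 0}])

```text
t: 14.1
position: [493.9, 6.8, 59.2]
tcp_rot: [-2.01, -2.414, 0.0]
wrist_force: [-0.5, 0.4, -0.2]
width: 22.7
```

Request:
move_arm(steps=[{"x": 0,"y": 0,"z": 0,"turn": 0},{"x": 0,"y": 0,"z": 0,"turn": 0},{"x": 0,"y": 0,"z": 0,"turn": 0},{"x": 0,"y": 0,"z": 0,"turn": 0},{"x": 0,"y": 0,"z": 0,"turn": 0}], hand=1.8)

```text
t: 14.6
position: [494.0, 8.1, 59.7]
tcp_rot: [-2.008, -2.415, -0.002]
wrist_force: [-2.1, 3.0, 4.6]
width: 18.2
```

```bash
python3 go.py 494.0 6.6 59.5
```

```text
t 14.6 p [494.    8.1  59.7] yaw 100.5 w 18.2 F [-2.1  3.   4.6] j [ 0.54  0.69 -0.96  2.05  0.79  0.82  0.86]
tool cm [-0.15 -0.02  0.02]
```

Both pads now touch the striker. I close in stages, lifting and backing off down the slope so that it swings upright.

Request:
move_arm(steps=[{"x": 0.05,"y": 0,"z": -0.15,"turn": 0},{"x": 0.05,"y": 0,"z": -0.15,"turn": 0},{"x": 0.05,"y": 0,"z": -0.15,"turn": 0},{"x": 0.05,"y": 0,"z": -0.15,"turn": 0},{"x": 0,"y": 0,"z": 0,"turn": 0}], hand=1.6)

```text
t: 15.1
position: [493.8, 8.4, 65.4]
tcp_rot: [2.01, 2.414, -0.0]
wrist_force: [-0.2, 1.2, 0.7]
width: 16.2
```

```bash
python3 go.py; python3 - <<'E'
from workcell import r
from meas import *
f=r.grab_frame("scene")
q=np.vstack(hull(f,(240,155,290,200),lambda h,s,v:(h>100)&(h<140)&(s>120)));print("seen",q.min(0).round(1),q.max(0).round(1))
cv2.imwrite("pics/pinch.png",cv2.resize(f["pixels"][145:205,235:295,::-1],(600,600),interpolation=cv2.INTER_CUBIC))
E
```

```text
t 15.1 p [493.8   8.4  65.4] yaw 100.43 w 16.2 F [-0.2  1.2  0.7] j [ 0.54  0.68 -0.96  2.04  0.78  0.83  0.87]
seen [263.6 175.4] [271.4 185.9]
```

View pics/pinch.png

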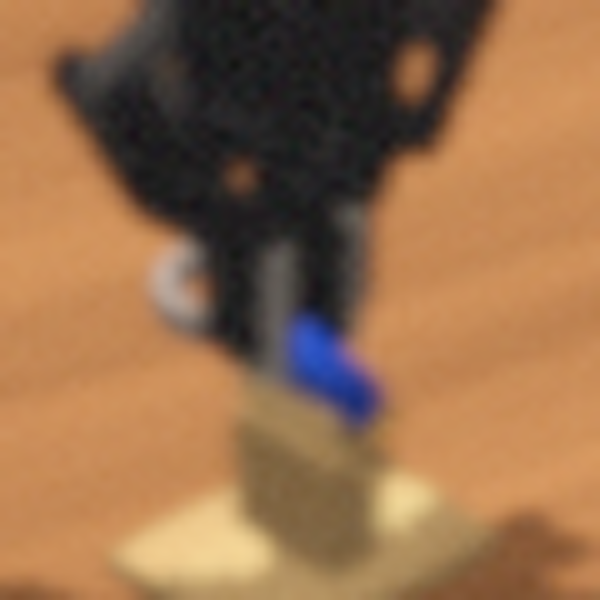

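The striker has swung steeper, to about 55–60°, between the pads at crop (330,370). I continue.

Request:
move_arm(steps=[{"x": 0.08,"y": 0,"z": -0.1,"turn": 0},{"x": 0.08,"y": 0,"z": -0.1,"turn": 0},{"x": 0.08,"y": 0,"z": -0.1,"turn": 0},{"x": 0.06,"y": 0,"z": 0,"turn": 0},{"x": 0,"y": 0,"z": 0,"turn": 0}], hand=1.3)

```text
t: 15.65
position: [493.2, 11.5, 68.4]
tcp_rot: [2.01, 2.414, -0.0]
wrist_force: [-0.2, 0.9, 3.9]
width: 13.1
```

Request:
move_arm(steps=[{"x": 0.08,"y": 0,"z": -0.1,"turn": 0},{"x": 0.08,"y": 0,"z": -0.1,"turn": 0},{"x": 0.08,"y": 0,"z": -0.1,"turn": 0},{"x": 0,"y": 0,"z": 0,"turn": 0},{"x": 0,"y": 0,"z": 0,"turn": 0}], hand=0.8)

```text
t: 16.15
position: [492.7, 14.1, 71.4]
tcp_rot: [2.01, 2.414, 0.0]
wrist_force: [0.1, 1.6, 1.6]
width: 11.4
```

```bash
python3 go.py; python3 - <<'E'
from workcell import r
from meas import *
f=r.grab_frame("scene")
q=np.vstack(hull(f,(240,155,290,200),lambda h,s,v:(h>100)&(h<140)&(s>120)));print("seen",q.min(0).round(1),q.max(0).round(1))
cv2.imwrite("pics/pinch2.png",cv2.resize(f["pixels"][145:205,235:295,::-1],(600,600),interpolation=cv2.INTER_CUBIC))
E
```

```text
t 16.15 p [492.7  14.1  71.4] yaw 100.45 w 11.4 F [0.1 1.6 1.6] j [ 0.54  0.68 -0.97  2.04  0.77  0.84  0.87]
seen [266.2 172.9] [272.4 185.1]
```

View pics/pinch2.png

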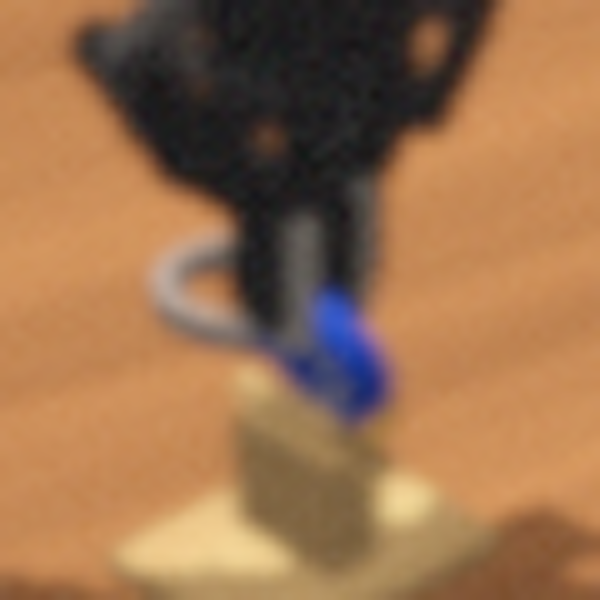

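It is almost upright, with a gap of 11.4 mm, and held by the upper part. I lift it clear with a firmer squeeze.

Request:
move_arm(steps=[{"x": 0.05,"y": 0,"z": -0.1,"turn": 0},{"x": 0.05,"y": 0,"z": -0.2,"turn": 0},{"x": 0.05,"y": 0,"z": -0.3,"turn": 0},{"x": 0,"y": 0,"z": -0.4,"turn": 0},{"x": 0,"y": 0,"z": 0,"turn": 0}], hand=0.7, squeeze=35)

```text
t: 16.7
position: [492.7, 15.1, 81.8]
tcp_rot: [2.01, 2.413, -0.0]
wrist_force: [-1.0, -0.5, -1.3]
width: 9.9
```

Request:
move_arm(steps=[{"x": 0,"y": 0,"z": -1,"turn": 0},{"x": 0,"y": 0,"z": -1,"turn": 0},{"x": 0,"y": 0,"z": -1,"turn": 0},{"x": 0,"y": 0,"z": -1,"turn": 4},{"x": 0,"y": 0,"z": 0,"turn": 0}])

```text
t: 17.2
position: [493.4, 15.7, 123.0]
tcp_rot: [2.093, 2.34, 0.003]
wrist_force: [0.2, -0.0, -1.0]
width: 9.5
```

```bash
python3 go.py 556 297 125; python3 - <<'E'
from chk import *
from workcell import r
f=r.grab_frame("scene");p=r.get_obs()["position"]
X0=f["R"]@p+f["t"];u=(f["mtx"]@X0)[:2]/X0[2];x0,y0=int(u[0])-25,int(u[1])-20
q=np.vstack(hull(f,(x0,y0,x0+50,y0+55),lambda h,s,v:(h>100)&(h<140)&(s>120)));print("seen",q.min(0).round(1),q.max(0).round(1))
for k in(0,-4,-8,-12): print("centre at tip",k,*box(f,p+[0,0,k+.3],Y,Z,X))
cv2.imwrite("pics/held.png",cv2.resize(f["pixels"][y0-10:y0+50,x0-5:x0+55,::-1],(600,600),interpolation=cv2.INTER_CUBIC))
E
```

```text
t 17.2 p [493.4  15.7 123. ] yaw 96.37 w 9.5 F [ 0.2 -0.  -1. ] j [ 0.58  0.6  -1.03  1.99  0.65  0.93  0.9 ]
tool cm [27.26  9.34 -0.18]
seen [264.2 153.8] [273.1 168.1]
centre at tip 0 [259.3 149.2] [274.5 167.2]
centre at tip -4 [259.3 150.8] [274.5 168.7]
centre at tip -8 [259.3 152.3] [274.4 170.2]
centre at tip -12 [259.3 153.8] [274.4 171.6]
```

View pics/held.png

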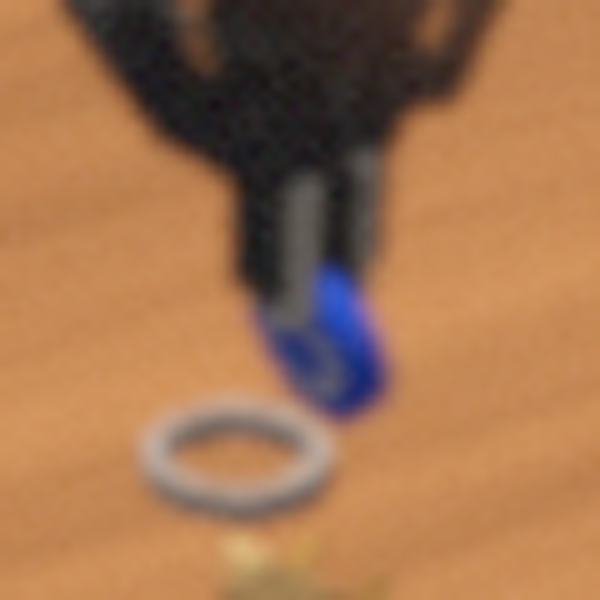

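The striker is upright, gap 9.5 mm, its centre 4–7 mm below the fingertips, so the tips will stay above the wood. On to the rack.

Request:
move_arm(steps=[{"x": 3.4,"y": 1.17,"z": 0,"turn": 0},{"x": 3.4,"y": 1.17,"z": 0,"turn": 0},{"x": 3.4,"y": 1.17,"z": 0,"turn": 0},{"x": 3.4,"y": 1.17,"z": 0,"turn": 0},{"x": 3.4,"y": 1.17,"z": 0,"turn": 0}])

```text
t: 17.75
position: [531.6, 192.1, 120.9]
tcp_rot: [-2.091, -2.345, 0.001]
wrist_force: [0.7, 0.4, 0.1]
width: 9.0
```

Request:
move_arm(steps=[{"x": 3.4,"y": 1.17,"z": 0,"turn": 0},{"x": 3.4,"y": 1.17,"z": 0,"turn": 0},{"x": 3.4,"y": 1.17,"z": 1,"turn": 0},{"x": 0,"y": 0,"z": 2,"turn": 0},{"x": 0,"y": 0,"z": 0,"turn": 0}])

```text
t: 18.25
position: [553.4, 296.2, 88.4]
tcp_rot: [-2.088, -2.345, 0.007]
wrist_force: [0.5, -0.3, -1.1]
width: 8.8
```

```bash
python3 go.py 556 297 80; python3 - <<'E'
from chk import *
from workcell import r
f=r.grab_frame("scene");p=r.get_obs()["position"];S=dict(np.load("scene0.npz"))
q=np.vstack(hull(f,(340,120,400,185),lambda h,s,v:(h>100)&(h<140)&(s>120)));print("seen",q.min(0).round(1),q.max(0).round(1))
y=np.array([-.108,.994,0]);x=np.array([.994,.108,0])
print("held pred",*box(f,p+[0,0,-5],x,Z,y))
for c in([556,297,36],[557,296,36],[556,299,36]):print("slot",box(f,np.array(c,float),x,Z,y))
cv2.imwrite("pics/slot.png",cv2.resize(f["pixels"][130:200,320:400,::-1],(686,600),interpolation=cv2.INTER_CUBIC))
# striker positions seen in the scene view at start: white/amber neighbours
for nm,fn in(("amber",lambda h,s,v:(h>13)&(h<28)&(s>190)&(v>150)),("white",lambda h,s,v:(s<70)&(v>120)),("red",lambda h,s,v:((h<5)|(h>174))&(s>190)&(v>120))):
    for q in hull(S,(320,160,375,195),fn,100): print(nm,q.min(0).round(1),q.max(0).round(1))
base=np.array([556,297,36.])
for i,n in((1,"white"),(2,"red"),(3,"amber")): print(n,"pred",*box(S,base-42*i*y,x,Z,y))
E
```

```text
t 18.25 p [553.4 296.2  88.4] yaw 96.65 w 8.8 F [ 0.5 -0.3 -1.1] j [-0.03  0.79 -0.9   1.66  0.7   1.05  0.53]
tool cm [0.05 0.28 0.84]
seen [370.8 150.2] [374.6 159.9]
held pred [361.5 145.6] [377.  161.8]
slot (array([359.7, 162.2]), array([374.8, 178. ]))
slot (array([359.7, 162.5]), array([374.8, 178.3]))
slot (array([360.2, 162. ]), array([375.3, 177.8]))
amber [328.2 178.1] [341.9 188.1]
white [350.9 166.8] [363.4 178.8]
red [340.1 172.9] [352.8 184.4]
white pred [349.5 167. ] [364.6 183.1]
red pred [338.8 172. ] [354.  188.4]
amber pred [327.6 177.2] [342.9 194. ]
```

View pics/slot.png

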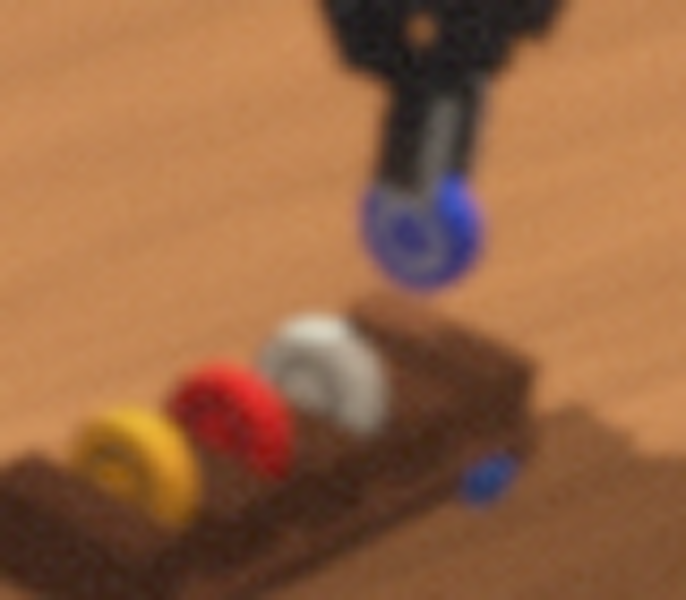

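Neighbour outlines agree within about 1 px with those predicted from slot (556, 297), so the slot position holds. The striker hangs at crop (423,230) over the tabbed slot, and the tab is at (488,478). I centre it and lower it.

Request:
move_arm(steps=[{"x": 0.04,"y": 0.35,"z": 0,"turn": 0.4},{"x": 0,"y": 0,"z": 0.6,"turn": 0},{"x": 0,"y": 0,"z": 0.6,"turn": 0},{"x": 0,"y": 0,"z": 0,"turn": 0},{"x": 0,"y": 0,"z": 0,"turn": 0}])

```text
t: 18.8
position: [558.4, 296.7, 79.3]
tcp_rot: [2.102, 2.335, -0.0]
wrist_force: [0.1, -0.7, -0.3]
width: 8.9
```

```bash
python3 go.py 557 297 70
```

```text
t 18.8 p [558.4 296.7  79.3] yaw 96.03 w 8.9 F [ 0.1 -0.7 -0.3] j [-0.03  0.8  -0.89  1.66  0.71  1.03  0.52]
tool cm [ 0.05 -0.13  0.93]
```

Request:
move_arm(steps=[{"x": 0.03,"y": -0.1,"z": 0.4,"turn": 0},{"x": 0,"y": 0,"z": 0.4,"turn": 0},{"x": 0,"y": 0,"z": 0.4,"turn": 0},{"x": 0,"y": 0,"z": 0.4,"turn": 0},{"x": 0,"y": 0,"z": 0,"turn": 0}])

```text
t: 19.3
position: [558.7, 297.8, 66.6]
tcp_rot: [2.1, 2.333, 0.005]
wrist_force: [-2.8, -6.6, 25.8]
width: 9.0
```

Request:
move_arm(steps=[{"x": 0,"y": 0,"z": 0.2,"turn": 0},{"x": 0,"y": 0,"z": 0.2,"turn": 0},{"x": 0,"y": 0,"z": 0.2,"turn": 0},{"x": 0,"y": 0,"z": 0.2,"turn": 0},{"x": 0,"y": 0,"z": 0,"turn": 0}])

```text
t: 19.8
position: [556.9, 297.0, 54.4]
tcp_rot: [-2.101, -2.335, 0.002]
wrist_force: [0.7, 0.4, -1.0]
width: 8.5
```

```bash
python3 go.py 557 297 43
```

```text
t 19.8 p [556.9 297.   54.4] yaw 96.05 w 8.5 F [ 0.7  0.4 -1. ] j [-0.04  0.83 -0.87  1.68  0.74  0.99  0.49]
tool cm [0.   0.01 1.14]
```

It touched the slot edge briefly (26 N), and the force has since gone. I check where the striker is.

```bash
python3 - <<'E'
from chk import *
from workcell import r
f=r.grab_frame("scene");p=r.get_obs()["position"]
y=np.array([-.108,.994,0]);x=np.array([.994,.108,0])
for k in(-4,-8,-12):print("pred",k,*box(f,p+[0,0,k],x,Z,y))
cv2.imwrite("pics/slot2.png",cv2.resize(f["pixels"][130:200,320:400,::-1],(686,600),interpolation=cv2.INTER_CUBIC))
E
```

```text
pred -4 [360.8 157.5] [376.  173.4]
pred -8 [360.6 158.9] [375.8 174.7]
pred -12 [360.4 160.2] [375.5 176. ]
```

View pics/slot2.png

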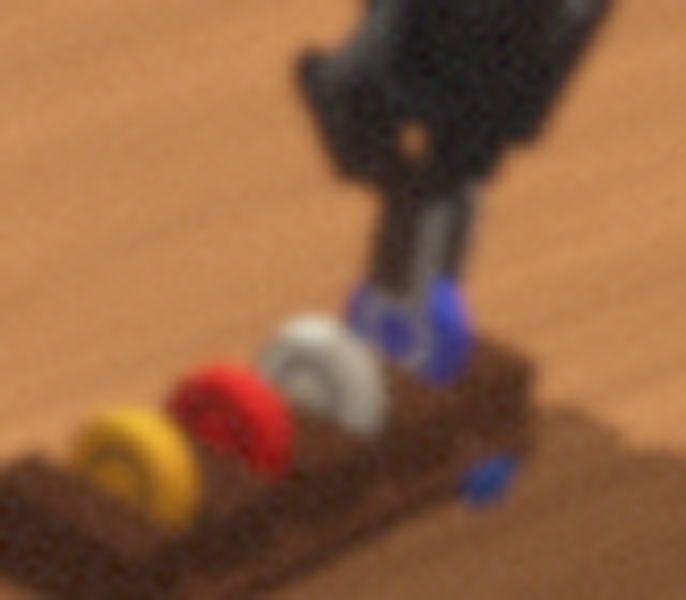

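The striker has entered the slot; its right edge is at crop (470,330) and the neighbours are untouched. I keep lowering it gently onto the rods.

Request:
move_arm(steps=[{"x": 0,"y": 0,"z": 0.1,"turn": 0},{"x": 0,"y": 0,"z": 0.1,"turn": 0},{"x": 0,"y": 0,"z": 0.1,"turn": 0},{"x": 0,"y": 0,"z": 0.1,"turn": 0},{"x": 0,"y": 0,"z": 0,"turn": 0}])

```text
t: 20.35
position: [557.3, 297.2, 51.1]
tcp_rot: [-2.101, -2.335, 0.0]
wrist_force: [-0.2, -0.1, 0.7]
width: 8.6
```

```bash
python3 go.py
```

```text
t 20.35 p [557.3 297.2  51.1] yaw 96.04 w 8.6 F [-0.2 -0.1  0.7] j [-0.04  0.83 -0.87  1.69  0.75  0.99  0.49]
```

Request:
move_arm(steps=[{"x": 0,"y": 0,"z": 0.1,"turn": 0},{"x": 0,"y": 0,"z": 0.1,"turn": 0},{"x": 0,"y": 0,"z": 0.1,"turn": 0},{"x": 0,"y": 0,"z": 0,"turn": 0},{"x": 0,"y": 0,"z": 0,"turn": 0}])

```text
t: 20.85
position: [557.4, 297.3, 48.3]
tcp_rot: [-2.101, -2.335, 0.0]
wrist_force: [-0.6, 0.4, -0.7]
width: 8.7
```

```bash
python3 go.py; python3 - <<'E'
from chk import *
from workcell import r
f=r.grab_frame("scene")
q=np.vstack(hull(f,(352,150,385,180),lambda h,s,v:(h>100)&(h<140)&(s>120)));print("seen",q.min(0).round(1),q.max(0).round(1))
E
```

```text
t 20.85 p [557.4 297.3  48.3] yaw 96.04 w 8.7 F [-0.6  0.4 -0.7] j [-0.05  0.84 -0.87  1.69  0.75  0.98  0.49]
seen [369.9 165.1] [373.9 173.4]
```

Request:
move_arm(steps=[{"x": 0,"y": 0,"z": 0.1,"turn": 0},{"x": 0,"y": 0,"z": 0.1,"turn": 0},{"x": 0,"y": 0,"z": 0.1,"turn": 0},{"x": 0,"y": 0,"z": 0,"turn": 0},{"x": 0,"y": 0,"z": 0,"turn": 0}])

```text
t: 21.4
position: [558.0, 297.8, 47.3]
tcp_rot: [2.101, 2.334, 0.003]
wrist_force: [-2.5, -2.7, 14.7]
width: 8.7
```

```bash
python3 go.py
```

```text
t 21.4 p [558.  297.8  47.3] yaw 96.03 w 8.7 F [-2.5 -2.7 14.7] j [-0.05  0.84 -0.86  1.69  0.75  0.98  0.48]
```

Contact on the rods: 15 N up at TCP z 47.3, which fits a seated centre at 36. I ease the grip, let it settle, then open.

Request:
move_arm(steps=[{"x": 0,"y": 0,"z": 0.05,"turn": 0},{"x": 0,"y": 0,"z": 0,"turn": 0},{"x": 0,"y": 0,"z": 0,"turn": 0},{"x": 0,"y": 0,"z": 0,"turn": 0},{"x": 0,"y": 0,"z": 0,"turn": 0}], squeeze=20)

```text
t: 21.9
position: [558.0, 297.9, 47.2]
tcp_rot: [2.1, 2.334, 0.004]
wrist_force: [-3.4, -3.5, 18.5]
width: 8.8
```

```bash
python3 go.py; python3 - <<'E'
from chk import *
from workcell import r
f=r.grab_frame("scene");np.savez("s3.npz",**f)
cv2.imwrite("pics/seat.png",cv2.resize(f["pixels"][150:190,345:390,::-1],(675,600),interpolation=cv2.INTER_CUBIC))
E
```

```text
t 21.9 p [558.  297.9  47.2] yaw 96.03 w 8.8 F [-3.4 -3.5 18.5] j [-0.05  0.84 -0.86  1.69  0.75  0.98  0.48]
```

View pics/seat.png

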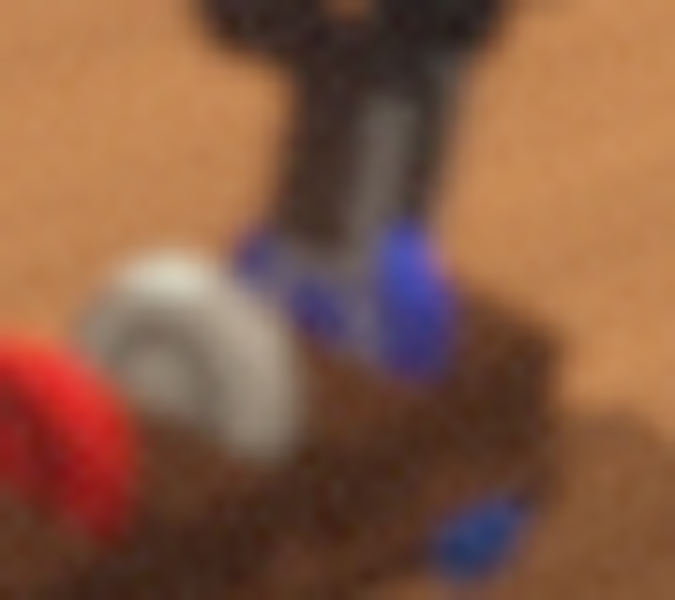

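Compared with the white neighbour, the blue striker sits about 1 px (2–3 mm) high. The force also points to -x, so it bears on the far rod only. I shift it 2 mm towards the robot and press lightly.

Request:
move_arm(steps=[{"x": -0.05,"y": -0.1,"z": 0,"turn": 0},{"x": 0,"y": -0.1,"z": 0,"turn": 0},{"x": 0,"y": 0,"z": 0,"turn": 0},{"x": 0,"y": 0,"z": 0,"turn": 0},{"x": 0,"y": 0,"z": 0,"turn": 0}])

```text
t: 22.45
position: [557.7, 297.6, 47.4]
tcp_rot: [2.101, 2.333, 0.008]
wrist_force: [2.3, -1.3, 14.3]
width: 8.8
```

```bash
python3 go.py
```

```text
t 22.45 p [557.7 297.6  47.4] yaw 96.0 w 8.8 F [ 2.3 -1.3 14.3] j [-0.05  0.84 -0.86  1.69  0.75  0.97  0.48]
```

A commanded 2 mm shift moved it only 0.3 mm and Fx changed sign. So it is nested between both rods. I relieve the side load and open.

Request:
move_arm(steps=[{"x": -0.03,"y": 0.08,"z": -0.1,"turn": 0},{"x": 0,"y": 0,"z": 0,"turn": 0},{"x": 0,"y": 0,"z": 0,"turn": 0},{"x": 0,"y": 0,"z": 0,"turn": 0},{"x": 0,"y": 0,"z": 0,"turn": 0}])

```text
t: 22.95
position: [557.7, 297.4, 47.5]
tcp_rot: [2.101, 2.334, 0.006]
wrist_force: [2.2, -0.5, 9.0]
width: 8.7
```

Request:
move_arm(steps=[{"x": 0,"y": 0,"z": 0,"turn": 0},{"x": 0,"y": 0,"z": 0,"turn": 0},{"x": 0,"y": 0,"z": 0,"turn": 0},{"x": 0,"y": 0,"z": 0,"turn": 0},{"x": 0,"y": 0,"z": 0,"turn": 0}], hand=2.2)

```text
t: 23.45
position: [556.1, 296.3, 45.6]
tcp_rot: [-2.101, -2.335, 0.001]
wrist_force: [-0.0, 0.9, -0.8]
width: 22.2
```

Request:
move_arm(steps=[{"x": 0,"y": 0,"z": -0.5,"turn": 0},{"x": 0,"y": 0,"z": -1.5,"turn": 0},{"x": 0,"y": 0,"z": -3,"turn": 0},{"x": 0,"y": 0,"z": -4,"turn": 0},{"x": 0,"y": 0,"z": -3,"turn": 0}])

```text
t: 23.95
position: [556.2, 297.2, 169.3]
tcp_rot: [-2.1, -2.336, -0.004]
wrist_force: [0.1, -0.3, 0.0]
width: 22.1
```

Request:
move_arm(steps=[{"x": -2,"y": -4,"z": 0,"turn": 0},{"x": -2,"y": -4,"z": 0,"turn": 0},{"x": -2,"y": -4,"z": 0,"turn": 0},{"x": -2,"y": -4,"z": 0,"turn": 0},{"x": 0,"y": 0,"z": 0,"turn": 0}])

```text
t: 24.45
position: [400.4, 196.1, 166.0]
tcp_rot: [2.097, 2.335, -0.01]
wrist_force: [0.5, 0.7, 1.8]
width: 22.2
```

```bash
python3 go.py; python3 - <<'E'
from chk import *
from workcell import r
f=r.grab_frame("scene");g=r.grab_frame("top")
y=np.array([-.108,.994,0]);x=np.array([.994,.108,0])
print("pred",*box(f,np.array([556,297,36.1]),x,Z,y))
q=np.vstack(hull(f,(352,150,385,180),lambda h,s,v:(h>100)&(h<140)&(s>90)));print("seen",q.min(0).round(1),q.max(0).round(1))
im=np.zeros((600,800,3),np.uint8)
im[:,:450]=cv2.resize(f["pixels"][145:205,335:380],(450,600),interpolation=cv2.INTER_CUBIC)
im[:300,450:]=cv2.resize(g["pixels"][170:220,135:193],(350,300),interpolation=cv2.INTER_CUBIC)
cv2.imwrite("pics/end.png",im[:,:,::-1])
E
```

```text
t 24.45 p [400.4 196.1 166. ] yaw 96.16 w 22.2 F [0.5 0.7 1.8] j [ 0.23  0.47 -1.08  2.04  0.52  0.94  0.56]
pred [359.7 162.2] [374.8 178. ]
seen [362.1 162.4] [374.1 173.8]
```

View pics/end.png

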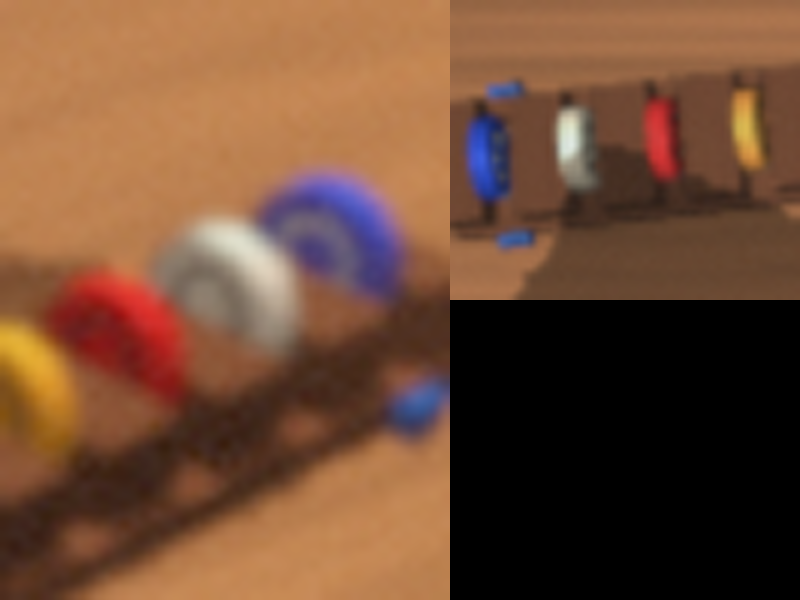

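The blue striker stands in the tabbed slot in line with white, red and amber. Its top is at row 162.4 against 162.2 predicted, and the arm is clear.

```bash
python3 -c "
from workcell import r
print(r.sign_off())"
```

```text
the job is handed in; nothing more can be done
None
```

The blue striker was laid on the rest, released, pinched again by its faces, and lowered into the blue-tabbed slot while held. I let it go once it rested on the rods and handed the job in at about 24.5 s. The hand-in reports no verdict.

- **Laying it on the rest:** The first release left it at about 20°, apparently on the pin tops. I took it again by the rim, moved it about 6 mm up the slope and released it. Its outline then matched a striker seated at 45° within about 1 pixel.
- **Lowering into the slot:** It touched the slot edge once on the way in, at 26 N, then slid in freely. Just before release it looked 2–3 mm high against the white striker. A commanded 2 mm sideways shift then moved it only 0.3 mm, so I judged it nested on both rods and let go.
- **Last checks:** After release its top edge was at row 162.4 against 162.2 predicted. It stood in line with the other three strikers, and the arm was clear. I judged the other strikers by eye only and did not check the tray, coins, ring or lamp at the end.
- **Budget:** I viewed 15 pictures, five over the budget of 10.

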